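# One turn on the air press

### The arm

A 6-joint arm with a two-finger parallel gripper is mounted at the origin on the work surface. World frame = base frame: x ahead of the robot, y to its left, z up, the work surface at z = 0. Lengths are in m, angles in rad, forces in N, time in s.
With the tool pointing down it reaches from about 0.35 to 0.975 m from the base axis. Payload 4.9 kg.
Tool frame: the origin (TCP) lies on the centre line of the jaws, within the pads' length; the fingertips stand 14 mm ahead of it and the grasp point (between the pads) lies 5 mm behind it; y points along the fingers, z is the direction in which the jaws open and shut, and the axes are right-handed (so a half turn about y gives the same grasp; the last joint's range is limited). The gripper opens to 85 mm and grips with 20 to 120 N. Pads are 22 mm wide; open, the fingers measure 114 mm over their backs; the gripper's body (76 mm by 85 mm) begins 54 mm behind the grasp point. The pads swing forward as they close: fully open they stand 13 mm farther back than shut.
Start: joints at [-1.35, 0.053, 1.613, -0, 1.476, -0.119], TCP at [0.208, -0.589, 0.245] pointing down, gripper open.
Joint ranges: [-3.01, 3.01], [-1.01, 2.22], [0.06, 2.58], [-1.02, 4.17], [0.09, 2.62], [-3.14, 3.14]. Speed limits (rad/s): [2.57, 2.57, 3.14, 3.14, 3.14, 3.14].

### API

Orientations are given as a rotation vector (axis times angle).
In Python, from station import ctrl gives the robot as it stands.
- The arm moves only by the tool servo_tool, never from a script. Its arguments are lists of equal length, an entry for each row: "delta_pos": the shift along the tool's x, y, z in m, a list of three; "dr": the turn, a rotation vector about the tool's x, y, z in degrees, a list of three; "grip": the opening, from 0 (shut) to 1 (fully open). In form: {"delta_pos": [[x, y, z], ...], "dr": [[rx, ry, rz], ...], "grip": [grip, ...]}. A call has 1 to 5 rows; each row shifts and turns the pose as measured when the row begins, along the tool's axes as they then stand; what a row does not reach is not made up. A row lasts 1/8 s, in which the tool goes at most 62.5 mm and 10.7 degrees, less where a joint would pass 70% of its speed; a pose out of reach is approached as far as the arm can. A call is refused whole if a number of a shift passes 0.0625 or a number of a turn 10.7, either way. A call with a gripper value outside its range is refused whole. The fingers move at their own pace and stop on an object; "grip_force" is the grip in N (left out, the last holds). Time passes only in rows, so rows that do not move let the fingers close. It gives the time, the measured TCP pose, the force and the opening at its end, in the units of the state.
- ctrl.get_obs(): the state, without advancing time (a new reading comes with each control period).
- ctrl.get_image(name): name is "scene" or "top" or "wrist"; returns the picture (400x640x3 uint8, red, green, blue); there is no depth.
- ctrl.camera_params(name): a dict with "fovy" (degrees; the focal length in pixels is half the picture's height over the tangent of half this angle, whatever the lens; pixels are square), "cx", "cy" (the principal point, pixels), "k1" (the pictures are not rectified: a ray, as slopes to the right and down, at radius r is drawn at 1 + k1 r^2 times it, then the intrinsics apply), "eye" and "rotation" of the camera in the world. Camera axes: x right, y down, z forward; pixel columns grow to the right and rows downward; lengths in m; the calibration is good to about 2 mm. A picture is of the moment at which its call begins: read the wrist's pose just before it. camera_params takes no time and is no camera call; for the wrist camera it gives the pose at the moment of the call.
- ctrl.finish_job(): hands the job in, once; it reports no verdict.
Trained networks look in the newest picture that a camera, given by its name, has taken for a name from the list of things; names that differ only in an ending like _2 or _b are one class to them, and where a whole thing is asked for, a point or a joint stands for the part that bears it (a point fixed in the world has none). Each returns a list of dicts, best first, with "score" (0 to 1); they miss things now and then, are a little off and sometimes report something else, mostly with a low value. They report only what shows in the picture. A call takes as long as a camera call. They do not tell look-alikes from the thing itself.
- ctrl.masks_of(camera, label): "pixels" (400x640 bool, what is visible of it) and "extent" ([left, top, right, bottom] in pixels, round what is visible of it).
The state is a dict: "t": time; "q": joint angles; "dq": joint speeds; "effort": joint torques, N m; "tool_pos": TCP position; "tool_rot": TCP orientation; "contact_force": force on the tool from outside, world axes, zero at the start; "wrist_torque": the same for the moment, N m; "opening": finger opening in m.
Only numpy, scipy, OpenCV 4.12 (cv2) and the standard library are available. Lean on these libraries where they do the work, as an engineer would, in place of code of your own. Each camera call takes 0.05 s, during which the arm holds its last target.

### The job

Compress the air in the clear cylinder of the table press for the class: with closed fingertips, push its hand wheel round by the upright handle through exactly one full turn, clockwise seen from above, so that the handle stops in line with the fixed steel pointer where it began, and leave it there with the hand clear. Push gently; do not pull the handle's sleeve up its pin, do not run well past the full turn or turn the wheel backwards, and leave the glassware and bottles standing where they are.

Things in the scene. Friction and masses are not known exactly. Their poses are not given: they have to be found in the camera images.
- wheel (a joint): angle of the hand wheel (rad): about 0 at the start (handle over the pointer, within 0.06), grows clockwise seen from above, 6.283 after one turn; no stop there (it goes on turning). The wheel turns about a vertical axis, needs about 2.5 N at the handle, and stays where it is left; it does not coast. Aluminium rim, 162 mm over all, 12 mm thick, with three spokes and a hub 30 mm across, 22 mm tall that rises 16 mm above the rim's mid-plane, counting its cap
- wheel_center (a point): the wheel's axis at the mid-plane of rim and spokes, 168 mm above the table; the rim's top is 6 mm higher. It does not move during a run. Everything of the press below the wheel lies within 100 mm of this axis
- handle_mid (a point): the middle of the handle's height, on the handle's own axis, 65 mm from the wheel's axis and 35 mm above the wheel's mid-plane when the sleeve is seated (203 mm above the table); moves round with the wheel, and up with the sleeve if that is pulled
- handle: the handle: a black upright sleeve, 22 mm across at its thickest, 50 mm tall, on a pin at the outer end of one spoke, just inside the rim. It reaches from 10 to 60 mm above the wheel's mid-plane. Origin on its axis at its lower end. It spins freely about its own axis, so a finger can roll along it; it is a tight push fit (3 N) and can be pulled up the pin, which is not wanted
- pointer_tip (a point): top of the fixed steel pointer, an upright strip 10 mm wide just outside the rim, 95 mm from the wheel's axis, level with the rim; the handle starts and must end on the line from the axis to it
- press: the table press: grey round foot 160 mm across, clear upright cylinder with a black piston, two steel pillars, a grey yoke at 130 to 144 mm, small dial; fixed to the table, turned any way. Origin under the centre of the foot (straight below the wheel's axis), x axis towards the pointer
- dropper_a: small amber dropper bottle, 30 mm across, 65 mm tall, standing close to the press's foot; loose, upright; origin at the centre of its underside; a bystander
- dropper_b: second dropper bottle, same as dropper_a, on the other side of the foot; loose, upright; origin at the centre of its underside; a bystander
- beaker: glass beaker, 68 mm across, 90 mm tall; loose, upright; origin at the centre of its underside; a bystander
- flask: conical flask, 76 mm across its foot, 110 mm tall; loose, upright; origin at the centre of its underside; a bystander
- wash_bottle: white bottle, 60 mm across, 150 mm tall; loose, upright; origin at the centre of its underside; a bystander
- jar: low clear jar with a white lid, 68 mm across, 75 mm tall; loose, upright; origin at the centre of its underside; a bystander
- candle: unlit white candle, 32 mm across, 85 mm tall; loose, upright; origin at the centre of its underside; a bystander
Mind the look-alikes: they are no part of the job. What is shaped like the press but pink or yellow is not meant.

How it is judged:
On the way, in this order (a step that is already met when the one before it is completed fails the run):
1. pushed by the handle through a quarter turn (value of joint wheel above 1.57 rad and contact force between the fingers and handle above 0.3 N).
2. pushed by the handle through half a turn (value of joint wheel above 3.14 rad and contact force between the fingers and handle above 0.3 N).
3. pushed by the handle through three quarters of a turn (value of joint wheel above 4.71 rad and contact force between the fingers and handle above 0.3 N).
At the end, for the whole second after the job is handed in: the wheel stands one full clockwise turn from the pointer (6.283 rad, within 0.17 rad or 10 degrees), at rest, the sleeve still seated (raised less than 6 mm) (value of joint wheel between 6.1132 and 6.4532 rad and velocity of joint wheel between -0.05 and 0.05 rad/s and z of handle_mid in the frame of wheel_center below 0.041 m); the robot touches nothing.
It fails at once if the wheel is run more than 0.4 rad past the full turn (value of joint wheel above 6.6832 rad).
It fails at once if the wheel is turned backwards by more than 0.4 rad (value of joint wheel below -0.4 rad).
It fails at once if the handle's sleeve is pulled up by 6 mm or more (z of handle_mid in the frame of wheel_center above 0.041 m).
It fails at once if the handle is pushed with more than 25 N (contact force between the fingers and handle above 25 N).
It fails at once if a bystander is moved by more than 30 mm, lifted or tipped over (distance of any of dropper_a, dropper_b, beaker, flask, wash_bottle, jar, candle from where it was at the start of the episode above 0.03 m or angle between any of dropper_a, dropper_b, beaker, flask, wash_bottle, jar, candle's own z axis and vertical above 0.5 rad).
It also fails if it takes over 58 s, if anything falls off the work surface, if the arm or the gripper's body presses on something with over 40 N, if the wrist force passes 120 N, or if a joint passes its speed limit or range.

## Working session

There is one attempt and no reset: what is moved stays moved. The work goes in short steps, Python scripts to look and compute and a tool call to move; the robot and the scene stay as the last step left them, time stands still between calls to the robot, and variables do not carry over. Pictures are saved under pics/ and viewed, and the job is handed in when it is done.

Besides the shell and the picture viewer there is one more tool, called after ">>>" as name(argument=value, ...) on one line, values as JSON. servo_tool: Moves the arm, as the interface text tells. Its arguments: {"type":"object","properties":{"delta_pos":{"type":"array","items":{"type":"array","items":{"type":"number"}}},"dr":{"type":"array","items":{"type":"array","items":{"type":"number"}}},"grip":{"type":"array","items":{"type":"number"}},"grip_force":{"type":"number"}},"required":["delta_pos","dr","grip"]}

```bash
mkdir -p pics; ls
python3 - <<'E'
from station import ctrl
import cv2, numpy as np
o=ctrl.get_obs(); print({k:np.round(v,3).tolist() for k,v in o.items()})
for n in ["scene","top"]:
    im=ctrl.get_image(n); cv2.imwrite(f"pics/{n}0.png",im[:,:,::-1])
    print(n,ctrl.camera_params(n))
    for l in ["wheel","handle","press"]:
        for d in ctrl.masks_of(n,l): print(n,l,round(d["score"],2),d["extent"])
E
```

```text
pics
{'t': 0.0, 'q': [-1.35, 0.053, 1.614, 0.0, 1.476, -0.119], 'dq': [-0.0, -0.001, 0.001, -0.001, 0.001, -0.001], 'effort': [0.0, -39.368, -37.018, -0.0, 0.007, -0.0], 'tool_pos': [0.208, -0.589, 0.244], 'tool_rot': [-0.35, 2.039, -2.035], 'contact_force': [-0.139, 1.492, -0.962], 'wrist_torque': [0.033, -0.021, -0.019], 'opening': 0.085}
scene {'fovy': 51.877664799669176, 'cx': 319.22820675422963, 'cy': 204.61971626846673, 'k1': 0.0038750643085662824, 'eye': array([1.10761508, 0.00897815, 0.88448791]), 'rotation': array([-1.84707596, -1.87681085,  0.63308551])}
scene wheel 0.93 [218.4, 177.6, 292.4, 240.8]
scene wheel 0.77 [334.1, 165.0, 403.1, 222.5]
scene wheel 0.72 [325.7, 187.6, 337.4, 207.8]
scene wheel 0.66 [371.1, 93.1, 433.3, 137.0]
scene wheel 0.59 [237.8, 101.9, 300.7, 144.8]
scene handle 0.76 [221.1, 210.6, 240.4, 229.9]
scene handle 0.55 [243.9, 111.5, 252.0, 134.3]
scene handle 0.53 [384.5, 108.1, 391.2, 124.4]
scene handle 0.44 [343.4, 187.7, 355.7, 207.9]
scene press 0.76 [369.7, 94.0, 437.9, 177.9]
scene press 0.6 [333.2, 161.3, 403.6, 255.5]
scene press 0.57 [236.1, 99.9, 299.0, 185.5]
scene press 0.56 [216.4, 178.0, 293.2, 277.3]
top {'fovy': 57.38120058642167, 'cx': 321.3472296936642, 'cy': 201.26107200048108, 'k1': -0.02129720422472549, 'eye': array([ 4.76822135e-01, -1.05049856e-04,  1.00759086e+00]), 'rotation': array([-2.1643447 ,  2.19792475, -0.05307185])}
top wheel 0.96 [360.0, 259.6, 430.2, 329.1]
top wheel 0.67 [250.0, 167.4, 315.6, 235.9]
top wheel 0.65 [248.5, 167.2, 324.1, 234.7]
top wheel 0.58 [357.2, 143.4, 426.5, 211.3]
top wheel 0.57 [202.5, 272.4, 273.3, 346.2]
top handle 0.7 [410.7, 269.5, 422.8, 280.6]
top handle 0.45 [403.5, 144.1, 418.2, 154.7]
top press 0.82 [205.6, 260.0, 282.1, 343.7]
top press 0.77 [356.6, 254.4, 435.5, 328.9]
top press 0.72 [355.5, 142.9, 429.0, 213.3]
top press 0.62 [251.6, 165.9, 319.4, 236.3]
```

View pics/scene0.png

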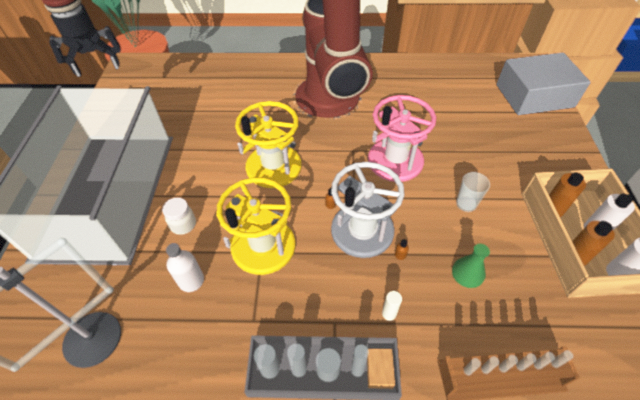

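View pics/top0.png

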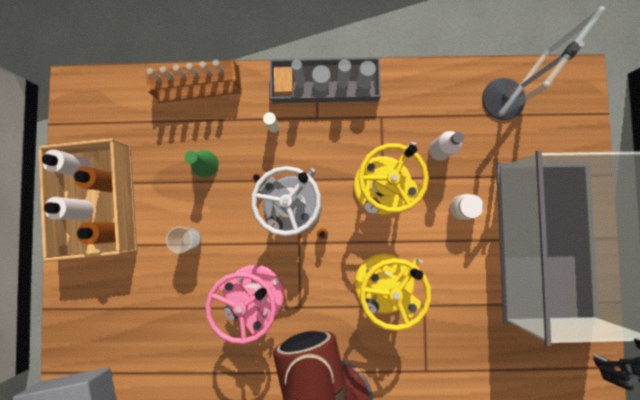

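There are four press-shaped things in the top view: pink (245,304), yellow (391,178), yellow (393,292) and grey/aluminium (286,200). Only the grey one fits, since pink and yellow are look-alikes. I'll confirm it in an enlarged crop.

Run:
```python
import cv2, numpy as np
a=cv2.imread("pics/top0.png")[155:250,235:340]; b=cv2.imread("pics/scene0.png")[150:265,315:430]
a=cv2.resize(a,(400,int(95*400/105)),interpolation=cv2.INTER_CUBIC);b=cv2.resize(b,(400,400),interpolation=cv2.INTER_CUBIC)
c=np.zeros((400,800,3),np.uint8);c[:a.shape[0],:400]=a;c[:,400:]=b;cv2.imwrite("pics/crop0.png",c)
```

```text
(no output)
```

View pics/crop0.png

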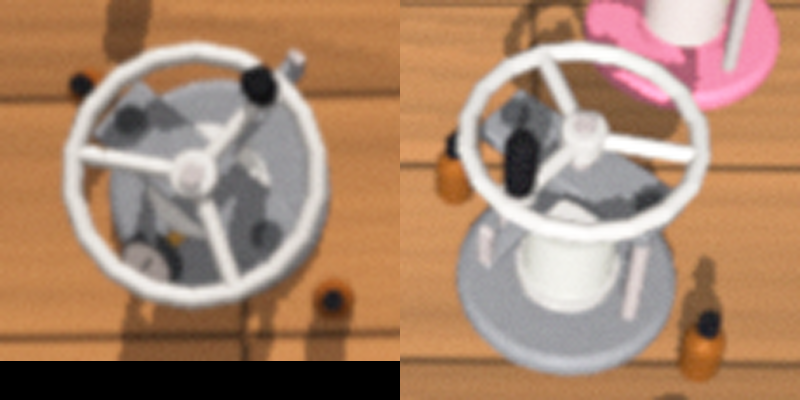

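The crop shows the grey press with an aluminium wheel and a black handle beside the pointer, and amber droppers next to it. Next I'll measure the geometry.

```bash
cat > h.py <<'E'
import numpy as np, cv2
from scipy.spatial.transform import Rotation as R
from scipy.optimize import least_squares
def K(p):
    f=200/np.tan(np.radians(p["fovy"])/2); return f
def back(p,uv,z):
    uv=np.atleast_2d(uv).astype(float); f=K(p)
    d=(uv-[p["cx"],p["cy"]])/f; s=d.copy()
    for _ in range(10): s=d/(1+p["k1"]*(s**2).sum(1,keepdims=True))
    r=np.c_[s,np.ones(len(s))]@R.from_rotvec(p["rotation"]).as_matrix().T
    e=np.asarray(p["eye"]); return e+r*((z-e[2])/r[:,2])[:,None]
def proj(p,X):
    X=np.atleast_2d(X); c=(X-p["eye"])@R.from_rotvec(p["rotation"]).as_matrix()
    s=c[:,:2]/c[:,2:]; s=s*(1+p["k1"]*(s**2).sum(1,keepdims=True)); return s*K(p)+[p["cx"],p["cy"]]
E
python3 - <<'E'
from station import ctrl
from h import *
for n,box in [("top",(245,160,330,240)),("scene",(328,155,410,230))]:
    im=ctrl.get_image(n); p=ctrl.camera_params(n)
    for d in ctrl.masks_of(n,"wheel"):
        e=d["extent"]; cx,cy=(e[0]+e[2])/2,(e[1]+e[3])/2
        if not(box[0]<cx<box[2] and box[1]<cy<box[3]) or e[2]-e[0]<50: continue
        m=d["pixels"].astype(np.uint8); c=max(cv2.findContours(m,0,cv2.CHAIN_APPROX_NONE)[0],key=len)[:,0]
        hull=cv2.convexHull(c)[:,0]
        X=back(p,c,0.168)[:,:2]
        r=least_squares(lambda v:np.hypot(X[:,0]-v[0],X[:,1]-v[1])-v[2],[*X.mean(0),.081],loss="cauchy",f_scale=.002)
        print(n,d["score"],e,r.x,len(c))
    hsv=cv2.cvtColor(im,cv2.COLOR_RGB2HSV)
    for l in ["handle","dropper_a","beaker","flask","wash_bottle","jar","candle"]:
        for d in ctrl.masks_of(n,l):
            if d["score"]<.3: continue
            ys,xs=np.nonzero(d["pixels"]); 
            if len(xs)==0: continue
            z=.228 if l=="handle" else .06
            print(n,l,round(d["score"],2),d["extent"],back(p,[xs.mean(),ys.mean()],z)[0].round(3))
    if n=="top":
        print("handle top px",back(p,[[235+258*105/400,155+86*105/400]],.228),"ptr",back(p,[[235+297*105/400,155+60*105/400]],.174), "hub",back(p,[[235+193*105/400,155+173*105/400]],.184))
E
```

```text
top 0.66 [251.4, 166.7, 318.6, 235.9] [0.53316726 0.09482274 0.0795609 ] 195
top handle 0.65 [408.0, 268.8, 421.5, 279.8] [ 0.371 -0.186  0.228]
top handle 0.61 [255.9, 284.7, 266.2, 298.7] [0.333 0.143 0.228]
top handle 0.56 [297.4, 171.1, 309.4, 182.9] [0.579 0.051 0.228]
top handle 0.55 [404.3, 144.6, 417.1, 152.8] [ 0.633 -0.182  0.228]
top dropper_a 0.53 [317.3, 228.5, 328.4, 239.0] [0.454 0.014 0.06 ]
top dropper_a 0.42 [253.8, 172.9, 262.3, 181.1] [0.602 0.183 0.06 ]
top beaker 0.75 [168.0, 227.4, 201.6, 255.5] [0.444 0.376 0.06 ]
top flask 0.6 [187.9, 147.5, 219.5, 178.0] [0.645 0.328 0.06 ]
top wash_bottle 0.58 [428.3, 127.7, 461.4, 162.7] [ 0.68  -0.313  0.06 ]
top jar 0.73 [252.5, 168.0, 322.8, 238.8] [0.539 0.102 0.06 ]
top jar 0.56 [448.7, 192.7, 484.3, 220.7] [ 0.518 -0.36   0.06 ]
top candle 0.6 [265.1, 113.7, 279.6, 131.5] [0.75  0.144 0.06 ]
handle top px [[0.57870711 0.05094585 0.228     ]] ptr [[0.60115706 0.03073859 0.174     ]] hub [[0.53311658 0.09307596 0.184     ]]
scene 0.91 [332.6, 163.8, 404.1, 220.4] [0.53112569 0.09567897 0.0796657 ] 182
scene handle 0.76 [343.9, 188.2, 356.7, 208.7] [0.602 0.051 0.228]
scene handle 0.57 [239.2, 114.1, 253.1, 136.8] [ 0.394 -0.184  0.228]
scene handle 0.5 [382.0, 107.6, 393.4, 124.4] [0.357 0.144 0.228]
scene dropper_a 0.71 [342.2, 187.5, 355.7, 206.9] [0.472 0.061 0.06 ]
scene dropper_a 0.49 [324.6, 188.4, 336.5, 206.2] [0.482 0.012 0.06 ]
scene dropper_a 0.47 [395.4, 239.2, 409.4, 259.1] [0.624 0.178 0.06 ]
scene beaker 0.86 [458.3, 170.8, 492.3, 207.9] [0.449 0.372 0.06 ]
scene flask 0.94 [449.7, 245.9, 491.6, 287.5] [0.667 0.328 0.06 ]
scene flask 0.39 [346.3, 187.5, 355.2, 207.8] [0.471 0.062 0.06 ]
scene wash_bottle 0.71 [168.6, 241.6, 202.1, 290.2] [ 0.678 -0.315  0.06 ]
scene jar 0.55 [160.6, 198.1, 196.0, 231.3] [ 0.534 -0.359  0.06 ]
scene candle 0.96 [382.3, 290.3, 400.6, 315.5] [0.759 0.143 0.06 ]
```

Run:
```python
from station import ctrl
from h import *
o=ctrl.get_obs(); M=R.from_rotvec(o["tool_rot"]).as_matrix(); print(o["t"],M.round(3)); 
print("x yaw",np.degrees(np.arctan2(M[1,0],M[0,0])),"q1,q6 deg",np.degrees(o["q"][[0,5]] if hasattr(o["q"],'shape') else [o["q"][0],o["q"][5]]))
```

```text
1.3 [[-0.943 -0.     0.333]
 [-0.333  0.    -0.943]
 [ 0.    -1.    -0.   ]]
x yaw -160.52951021456624 q1,q6 deg [-77.34811576  -6.81838439]
```

>>> servo_tool(delta_pos=[[0, -0.03, 0], [0, -0.04, 0]], dr=[[0, 10, 0], [0, 10, 0]], grip=[0, 0], grip_force=30)

```text
t: 1.55
tool_pos: [0.2078, -0.5873, 0.3115]
tool_rot: [-0.02, -2.22, 2.2]
contact_force: [0.9, -1.4, 0.1]
opening: 0.0514
```

Run:
```python
from station import ctrl
from h import *
o=ctrl.get_obs(); M=R.from_rotvec(o["tool_rot"]).as_matrix(); print(o["t"],M.round(3),o["tool_pos"]); 
print("x yaw",np.degrees(np.arctan2(M[1,0],M[0,0])),"q1,q6 deg",np.degrees([o["q"][0],o["q"][5]]),o["opening"],o["contact_force"])
```

```text
1.55 [[-1.    -0.002 -0.02 ]
 [ 0.02   0.009 -1.   ]
 [ 0.002 -1.    -0.009]] [ 0.20784103 -0.58733463  0.31149276]
x yaw 178.8556957307759 q1,q6 deg [-77.35175225  13.79312493] 0.05137721095249853 [ 0.87055475 -1.44123968  0.05322706]
```

```bash
cat >> h.py <<'E'
def yaw_of(rv):
    M=R.from_rotvec(rv).as_matrix(); return np.degrees(np.arctan2(M[1,0],M[0,0]))
def fr(y):  # tool-down frame with x yaw y deg
    c,s=np.cos(np.radians(y)),np.sin(np.radians(y)); return np.array([[c,0,-s],[s,0,c],[0,-1,0]])
def rows(o,target,dyaw,n,dmax=.0625):
    """straight line to target, yaw change dyaw (deg, ccw+), in n rows"""
    M=R.from_rotvec(o["tool_rot"]).as_matrix(); y=yaw_of(o["tool_rot"]); p=np.array(o["tool_pos"]); st=(np.array(target)-p)/n
    print("yaw",y.round(1),"pos",p.round(4),"q6",np.degrees(o["q"][5]).round(1))
    out=[]
    for i in range(n):
        F=fr(y+dyaw*i/n); out.append((F.T@st).round(4).tolist())
    print("dpos",out); print("dr_y per row",round(-dyaw/n,2))
E
python3 - <<'E'
from station import ctrl
from h import *
o=ctrl.get_obs(); rows(o,[.608,.082,.31],228,23)
E
```

```text
yaw 178.9 pos [ 0.2078 -0.5873  0.3115] q6 13.8
dpos [[-0.0168, 0.0001, -0.0294], [-0.0216, 0.0001, -0.0261], [-0.0258, 0.0001, -0.022], [-0.0292, 0.0001, -0.0172], [-0.0317, 0.0001, -0.0119], [-0.0333, 0.0001, -0.0063], [-0.0339, 0.0001, -0.0005], [-0.0335, 0.0001, 0.0054], [-0.0321, 0.0001, 0.0111], [-0.0297, 0.0001, 0.0164], [-0.0264, 0.0001, 0.0213], [-0.0223, 0.0001, 0.0255], [-0.0176, 0.0001, 0.029], [-0.0124, 0.0001, 0.0316], [-0.0068, 0.0001, 0.0332], [-0.0009, 0.0001, 0.0339], [0.0049, 0.0001, 0.0335], [0.0106, 0.0001, 0.0322], [0.016, 0.0001, 0.0299], [0.0209, 0.0001, 0.0267], [0.0252, 0.0001, 0.0227], [0.0287, 0.0001, 0.018], [0.0314, 0.0001, 0.0128]]
dr_y per row -9.91
```

>>> servo_tool(delta_pos=[[-0.017, 0, -0.029], [-0.022, 0, -0.026], [-0.026, 0, -0.022], [-0.029, 0, -0.017], [-0.032, 0, -0.012]], dr=[[0, -10, 0], [0, -10, 0], [0, -10, 0], [0, -10, 0], [0, -10, 0]], grip=[0, 0, 0, 0, 0])

```text
t: 2.17
tool_pos: [0.2955, -0.4407, 0.3176]
tool_rot: [-0.795, 1.7, -1.7]
contact_force: [0.5, 0.6, 1.0]
opening: -0.0
```

>>> servo_tool(delta_pos=[[-0.033, 0, -0.006], [-0.034, 0, 0], [-0.033, 0, 0.005], [-0.032, 0, 0.011], [-0.03, 0, 0.016]], dr=[[0, -10, 0], [0, -10, 0], [0, -10, 0], [0, -10, 0], [0, -10, 0]], grip=[0, 0, 0, 0, 0])

```text
t: 2.8
tool_pos: [0.3775, -0.2868, 0.3183]
tool_rot: [-1.299, 1.054, -1.058]
contact_force: [0.2, 0.2, 0.0]
opening: 0.0001
```

Run:
```python
from station import ctrl
from h import *
o=ctrl.get_obs(); y=yaw_of(o["tool_rot"]); d=(47-y)%360; print(d); rows(o,[.608,.082,.31],d,int(np.ceil(d/10.2)))
```

```text
125.1741569518731
yaw -78.2 pos [ 0.3775 -0.2868  0.3183] q6 -58.1
dpos [[-0.0241, 0.0006, 0.0232], [-0.0199, 0.0006, 0.0269], [-0.0151, 0.0006, 0.0298], [-0.0099, 0.0006, 0.0319], [-0.0045, 0.0006, 0.0332], [0.0012, 0.0006, 0.0334], [0.0067, 0.0006, 0.0328], [0.0121, 0.0006, 0.0312], [0.0172, 0.0006, 0.0287], [0.0217, 0.0006, 0.0254], [0.0257, 0.0006, 0.0215], [0.0289, 0.0006, 0.0169], [0.0313, 0.0006, 0.0118]]
dr_y per row -9.63
```

>>> servo_tool(delta_pos=[[-0.024, 0, 0.023], [-0.02, 0, 0.027], [-0.015, 0, 0.03], [-0.01, 0, 0.032], [-0.005, 0, 0.033]], dr=[[0, -10, 0], [0, -10, 0], [0, -10, 0], [0, -10, 0], [0, -10, 0]], grip=[0, 0, 0, 0, 0])

```text
t: 3.42
tool_pos: [0.4644, -0.1374, 0.3193]
tool_rot: [-1.542, 0.358, -0.367]
contact_force: [0.3, -0.0, 0.0]
opening: 0.0001
```

>>> servo_tool(delta_pos=[[0.001, 0, 0.033], [0.007, 0, 0.033], [0.012, 0, 0.031], [0.017, 0, 0.029], [0.022, 0, 0.025]], dr=[[0, -10, 0], [0, -10, 0], [0, -10, 0], [0, -10, 0], [0, -10, 0]], grip=[0, 0, 0, 0, 0])

```text
t: 4.05
tool_pos: [0.5426, 0.0166, 0.32]
tool_rot: [-1.548, -0.351, 0.341]
contact_force: [0.6, -0.5, 1.0]
opening: -0.0001
```

Run:
```python
from station import ctrl
from h import *
o=ctrl.get_obs(); y=yaw_of(o["tool_rot"]); d=(47-y)%360; print(d); rows(o,[.608,.082,.28],d,4)
```

```text
21.757572329980672
yaw 25.2 pos [0.5426 0.0166 0.32  ] q6 -121.3
dpos [[0.0218, 0.01, 0.0078], [0.0224, 0.01, 0.0057], [0.0228, 0.01, 0.0036], [0.0231, 0.01, 0.0014]]
dr_y per row -5.44
```

>>> servo_tool(delta_pos=[[0.022, 0.01, 0.008], [0.022, 0.01, 0.006], [0.023, 0.01, 0.003], [0.023, 0.01, 0.001]], dr=[[0, -5.5, 0], [0, -5.5, 0], [0, -5.5, 0], [0, -5.5, 0]], grip=[0, 0, 0, 0])

```text
t: 4.55
tool_pos: [0.6106, 0.0857, 0.2811]
tool_rot: [-1.477, -0.664, 0.651]
contact_force: [-0.4, 0.3, -0.1]
opening: -0.0
```

```bash
cat > snap.py <<'E'
import sys
from station import ctrl
from h import *
o=ctrl.get_obs()
tag=sys.argv[1]; P=np.array(o["tool_pos"])
print("t",o["t"],"yaw",yaw_of(o["tool_rot"]).round(1),"pos",P.round(4),"q6",np.degrees(o["q"][5]).round(1),"F",np.round(o["contact_force"],1))
c=[]
for n in ["top","scene","wrist"][:int(sys.argv[2])]:
    im=ctrl.get_image(n)[:,:,::-1].copy(); p=ctrl.camera_params(n)
    tip=P+R.from_rotvec(o["tool_rot"]).as_matrix()@[0,.014,0]
    if n!="wrist":
        u=proj(p,[.54,.09,.2])[0].astype(int)-[60,60]; s=5
        a=cv2.resize(im[u[1]:u[1]+120,u[0]:u[0]+120],(400,400),interpolation=cv2.INTER_CUBIC)
        t=(proj(p,tip)[0]-u)*400/120; cv2.circle(a,tuple(int(v) for v in t),3,(0,255,0),-1)
    else: a=cv2.resize(im,(640,400))[:, 120:520]
    c.append(a)
while len(c)<2: c.append(c[0]*0)
cv2.imwrite(f"pics/{tag}.png",np.hstack(c[:2])); 
if len(c)>2: cv2.imwrite(f"pics/{tag}_w.png",c[2])
E
python3 snap.py s1 3
```

```text
t 4.55 yaw 48.2 pos [0.6106 0.0857 0.2811] q6 -137.0 F [-0.4  0.3 -0.1]
```

View pics/s1.png

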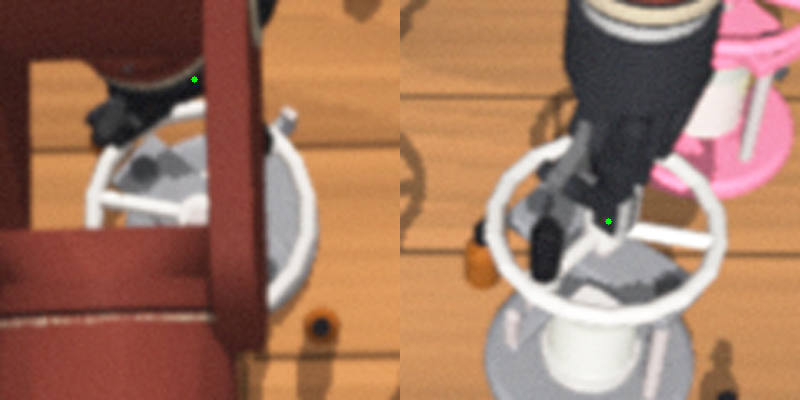

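View pics/s1_w.png

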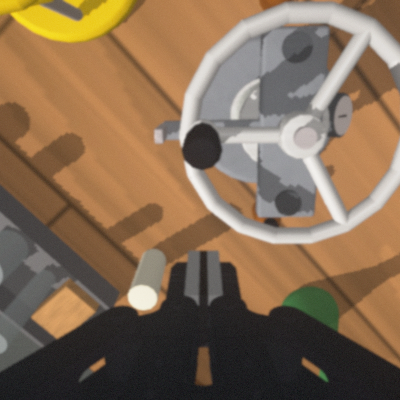

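In the wrist view the fingertips (205,255 in the crop) are behind the handle (202,146), with the hub at (305,135) and the pointer at (165,132). I'll use the wrist camera to refine the geometry.

```bash
cat > meas.py <<'E'
from station import ctrl
from h import *
def meas(save=None,verb=1):
    """wheel angle from wrist cam"""
    o=ctrl.get_obs(); p=ctrl.camera_params("wrist"); im=ctrl.get_image("wrist")
    if save: cv2.imwrite(save,im[:,:,::-1])
    res={}
    for d in ctrl.masks_of("wrist","handle"):
        ys,xs=np.nonzero(d["pixels"])
        if len(xs)==0: continue
        print("handle",round(d["score"],2),d["extent"],back(p,[xs.mean(),ys.mean()],.215)[0].round(4))
    for d in ctrl.masks_of("wrist","wheel"):
        m=d["pixels"].astype(np.uint8); c=max(cv2.findContours(m,0,cv2.CHAIN_APPROX_NONE)[0],key=len)[:,0]
        c=c[(c[:,0]>3)&(c[:,0]<636)&(c[:,1]>3)&(c[:,1]<396)]
        if len(c)<50: continue
        X=back(p,c,.168)[:,:2]
        r=least_squares(lambda v:np.hypot(X[:,0]-v[0],X[:,1]-v[1])-.081,[.532,.0945],loss="cauchy",f_scale=.002)
        print("wheel",round(d["score"],2),d["extent"],r.x.round(4))
    return o,p,im
if __name__=="__main__":
    o,p,im=meas("pics/w1.png")
    print("hub",back(p,[[305+120,135]],.184).round(4),"ptr",back(p,[[159+120,134]],.174).round(4),"handle top",back(p,[[202+120,148]],.228).round(4))
E
python3 meas.py; python3 -c "
import cv2;a=cv2.imread('pics/w1.png')[0:240,240:540];cv2.imwrite('pics/w1c.png',cv2.resize(a,(750,600),interpolation=2))"
```

```text
handle 0.86 [303.5, 123.7, 341.6, 172.5] [0.579  0.0506 0.215 ]
wheel 0.85 [300.0, 0.7, 541.4, 242.2] [0.531  0.0944]
wheel 0.75 [30.6, 0.3, 163.9, 23.3] [ 0.6899 -0.041 ]
hub [[0.5301 0.0918 0.184 ]] ptr [[0.6    0.0302 0.174 ]] handle top [[0.5779 0.0489 0.228 ]]
```

View pics/w1c.png

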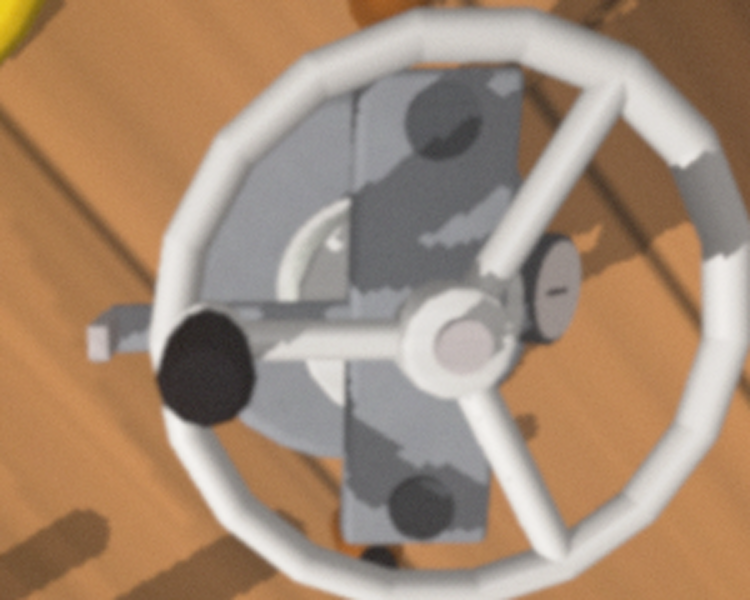

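>>> servo_tool(delta_pos=[[-0.005, 0.03, -0.001], [-0.004, 0.03, 0], [0, 0.018, 0], [0, 0, 0]], dr=[[0, 0.6, 0], [0, 0, 0], [0, 0, 0], [0, 0, 0]], grip=[0, 0, 0, 0])

```text
t: 5.35
tool_pos: [0.6061, 0.0747, 0.2066]
tool_rot: [-1.486, -0.654, 0.63]
contact_force: [0.3, -0.2, 0.2]
opening: 0.0001
```

```bash
cat > st.py <<'E'
from station import ctrl
from h import *
import sys
C=np.array([.5315,.0938]); T0=-42.5; off=float(sys.argv[1]) if len(sys.argv)>1 else .022; sg=float(sys.argv[2]) if len(sys.argv)>2 else 1
o=ctrl.get_obs(); P=np.array(o["tool_pos"]); M=R.from_rotvec(o["tool_rot"]).as_matrix(); d=P[:2]-C
y=yaw_of(o["tool_rot"])
rt=M.T@np.r_[d,0]
ang=np.degrees(np.arctan2(d[1],d[0])); rad=np.hypot(*d)
# handle angle if in contact with the flat face: solve |TCP + n*off + z*s - C|=.065, n=-x*sg
n=-M[:2,0]*sg; zz=M[:2,2]
a=d+n*off; b=a@zz; s=-b-np.sqrt(max(b*b-(a@a-.065**2),0))
s2=-b+np.sqrt(max(b*b-(a@a-.065**2),0)); s=min([s,s2],key=abs)
H=a+s*zz; th=np.degrees(np.arctan2(H[1],H[0])); w=(T0-th)%360
ideal=(th+90)%360 if sg>0 else (th-90)%360
print("t",o["t"],"z",P[2].round(4),"rad",rad.round(4),"tool-frame rel C",rt.round(4),"F tool",(M.T@o["contact_force"]).round(1),"q6",np.degrees(o["q"][5]).round(1))
print("tilt",np.degrees(np.arccos(-M[2,1])).round(2),"axis-y",M[:,1].round(3))
print("if contact: wheel deg",w.round(1),"slide along z",s.round(4),"yaw",y.round(1),"yaw err(actual-ideal)",((y-ideal+180)%360-180).round(1))
E
python3 st.py
```

```text
t 5.35 z 0.2066 rad 0.077 tool-frame rel C [ 0.0369  0.0015 -0.0676] F tool [ 0.1 -0.2 -0.3] q6 -136.8
tilt 1.09 axis-y [ 0.018 -0.005 -1.   ]
if contact: wheel deg 347.3 slide along z 0.0043 yaw 47.0 yaw err(actual-ideal) -13.2
```

>>> servo_tool(delta_pos=[[-0.005, 0.002, 0.001], [-0.005, 0.001, 0.001], [-0.003, 0, 0]], dr=[[0, 0, 0], [0, 0, 0], [0, 0, 0]], grip=[0, 0, 0])

```text
t: 5.72
tool_pos: [0.5969, 0.0661, 0.2069]
tool_rot: [-1.488, -0.658, 0.625]
contact_force: [2.5, 2.4, -2.2]
opening: -0.0
```

```bash
python3 st.py; python3 snap.py s2 3
```

```text
t 5.725 z 0.2069 rad 0.071 tool-frame rel C [ 0.0244  0.0017 -0.0667] F tool [ 3.4  2.3 -0.1] q6 -137.6
tilt 1.41 axis-y [ 0.024 -0.004 -1.   ]
if contact: wheel deg 358.4 slide along z 0.0018 yaw 47.0 yaw err(actual-ideal) -2.1
t 5.725 yaw 47.0 pos [0.5969 0.0661 0.2069] q6 -137.6 F [ 2.5  2.4 -2.2]
```

View pics/s2.png

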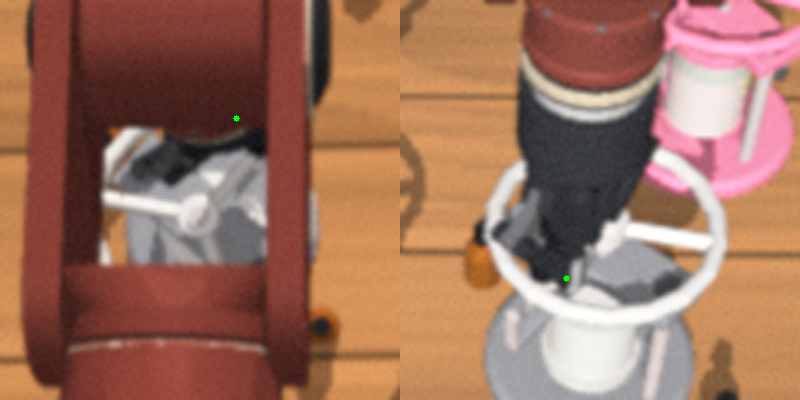

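View pics/s2_w.png

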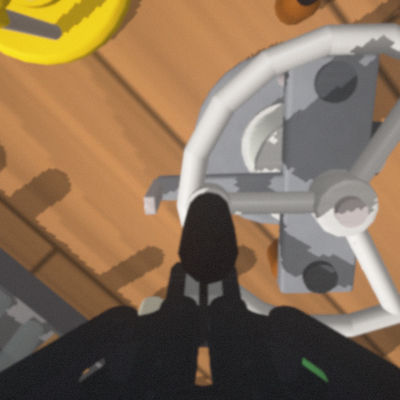

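>>> servo_tool(delta_pos=[[0, 0.001, 0.001]], dr=[[1.1, 0, 0.7]], grip=[0])

```text
t: 6.0
tool_pos: [0.5961, 0.0668, 0.206]
tool_rot: [-1.475, -0.641, 0.64]
contact_force: [1.0, -0.9, -0.1]
opening: -0.0002
```

```bash
python3 st.py .024
```

```text
t 6.0 z 0.206 rad 0.07 tool-frame rel C [ 0.0244  0.     -0.0656] F tool [ 0.   0.1 -1.4] q6 -137.7
tilt 0.04 axis-y [ 0.001 -0.    -1.   ]
if contact: wheel deg 0.2 slide along z 0.0006 yaw 47.0 yaw err(actual-ideal) -0.3
```

>>> servo_tool(delta_pos=[[-0.004, 0, -0.001], [-0.004, 0, -0.001]], dr=[[0, 3, 0], [0, 3, 0]], grip=[0, 0])

```text
t: 6.25
tool_pos: [0.5931, 0.0607, 0.206]
tool_rot: [-1.496, -0.559, 0.556]
contact_force: [1.3, 1.7, -1.0]
opening: -0.0001
```

```bash
python3 st.py .024; python3 meas.py
```

```text
t 6.25 z 0.206 rad 0.0699 tool-frame rel C [ 0.0249  0.     -0.0653] F tool [2.1 1.  0.4] q6 -132.2
tilt 0.14 axis-y [ 0.001  0.002 -1.   ]
if contact: wheel deg 5.8 slide along z 0.0003 yaw 40.8 yaw err(actual-ideal) -0.8
handle 0.56 [293.5, 193.6, 355.7, 285.5] [0.573  0.0445 0.215 ]
wheel 0.92 [292.1, 22.9, 624.2, 335.0] [0.5313 0.0951]
wheel 0.7 [0.5, 0.0, 128.0, 110.8] [ 0.6199 -0.0118]
hub [[0.5196 0.0542 0.184 ]] ptr [[0.5615 0.0074 0.174 ]] handle top [[0.5459 0.0197 0.228 ]]
```

>>> servo_tool(delta_pos=[[-0.007, 0, -0.0022], [-0.007, 0, -0.0022], [-0.007, 0, -0.0022], [-0.007, 0, -0.0022]], dr=[[0, 6, 0], [0, 6, 0], [0, 6, 0], [0, 6, 0]], grip=[0, 0, 0, 0])

```text
t: 6.9
tool_pos: [0.5755, 0.0395, 0.2061]
tool_rot: [-1.556, -0.23, 0.222]
contact_force: [2.8, 1.3, -1.0]
opening: 0.0001
```

```bash
python3 st.py .0245
```

```text
t 6.9 z 0.2061 rad 0.0699 tool-frame rel C [ 0.0268 -0.     -0.0646] F tool [3.1 1.  0.5] q6 -110.1
tilt 0.32 axis-y [ 0.004  0.004 -1.   ]
if contact: wheel deg 29.0 slide along z -0.0004 yaw 16.5 yaw err(actual-ideal) -2.0
```

>>> servo_tool(delta_pos=[[-0.0078, 0, -0.002], [-0.0075, 0, -0.0022], [-0.0075, 0, -0.0022], [-0.0075, 0, -0.0022], [-0.0075, 0, -0.0022]], dr=[[-0.2, 5, 0.2], [0, 6, 0], [0, 6, 0], [0, 6, 0], [0, 6, 0]], grip=[0, 0, 0, 0, 0])

```text
t: 7.52
tool_pos: [0.541, 0.0248, 0.2061]
tool_rot: [-1.564, 0.176, -0.187]
contact_force: [2.7, -1.1, -1.8]
opening: 0.0
```

```bash
python3 st.py .0245; python3 meas.py
```

```text
t 7.525 z 0.2061 rad 0.0696 tool-frame rel C [ 0.025   0.0002 -0.065 ] F tool [ 2.9  1.9 -0.5] q6 -82.0
tilt 0.41 axis-y [ 0.007 -0.002 -1.   ]
if contact: wheel deg 60.2 slide along z -0.0 yaw -13.2 yaw err(actual-ideal) -0.5
handle 0.87 [294.3, 195.4, 358.2, 287.2] [0.5163 0.031  0.215 ]
wheel 0.78 [0.0, 240.4, 175.1, 398.7] [ 0.5125 -0.045 ]
wheel 0.67 [294.4, 21.2, 625.7, 334.0] [0.5321 0.0946]
wheel 0.62 [296.1, 192.0, 356.6, 287.0] [0.5608 0.0904]
hub [[0.4928 0.0795 0.184 ]] ptr [[0.4796 0.0182 0.174 ]] handle top [[0.4801 0.0381 0.228 ]]
```

>>> servo_tool(delta_pos=[[-0.0075, 0.0005, -0.0022], [-0.0075, 0.0003, -0.0022], [-0.0075, 0.0003, -0.0022], [-0.0075, 0.0003, -0.0022], [-0.0075, 0.0003, -0.0022]], dr=[[0, 6, 0.4], [0, 6, 0], [0, 6, 0], [0, 6, 0], [0, 6, 0]], grip=[0, 0, 0, 0, 0])

```text
t: 8.3
tool_pos: [0.5058, 0.0291, 0.2062]
tool_rot: [-1.491, 0.584, -0.596]
contact_force: [2.7, -1.5, 0.0]
opening: 0.0002
```

```bash
python3 st.py .0245
```

```text
t 8.3 z 0.2062 rad 0.0696 tool-frame rel C [ 0.0256  0.0001 -0.0647] F tool [3.  0.  0.8] q6 -51.7
tilt 0.44 axis-y [ 0.006 -0.004 -1.   ]
if contact: wheel deg 89.8 slide along z -0.0003 yaw -43.2 yaw err(actual-ideal) -1.0
```

>>> servo_tool(delta_pos=[[-0.0077, 0.0006, -0.0022], [-0.0077, 0.0006, -0.0022], [-0.0077, 0.0006, -0.0022], [-0.0077, 0.0006, -0.0022], [-0.0077, 0.0006, -0.0022]], dr=[[0, 6, 0.4], [0, 6, 0], [0, 6, 0], [0, 6, 0], [0, 6, 0]], grip=[0, 0, 0, 0, 0])

```text
t: 8.93
tool_pos: [0.4781, 0.0515, 0.2062]
tool_rot: [-1.333, 0.987, -1.006]
contact_force: [0.1, -2.6, 0.5]
opening: 0.0002
```

```bash
python3 st.py .0245; python3 snap.py s3 3
```

```text
t 8.925 z 0.2062 rad 0.0681 tool-frame rel C [ 0.0255 -0.0001 -0.0631] F tool [ 2.5 -0.5 -0.6] q6 -18.8
tilt 0.66 axis-y [ 0.008 -0.008 -1.   ]
if contact: wheel deg 120.3 slide along z -0.0019 yaw -73.6 yaw err(actual-ideal) -0.9
t 8.925 yaw -73.6 pos [0.4781 0.0515 0.2062] q6 -18.8 F [ 0.1 -2.6  0.5]
```

View pics/s3.png

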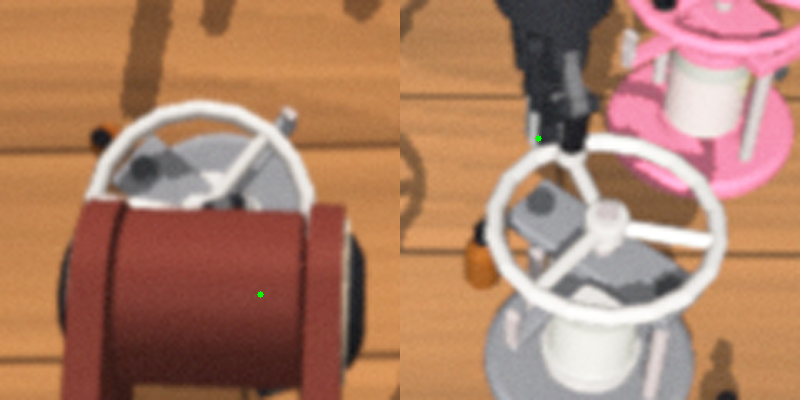

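View pics/s3_w.png

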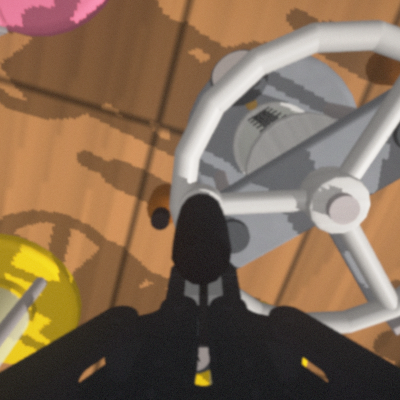

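>>> servo_tool(delta_pos=[[-0.0077, 0.0005, -0.0028], [-0.0077, 0, -0.0026], [-0.0077, 0, -0.0025], [-0.0077, 0, -0.0024], [-0.0077, 0, -0.0024]], dr=[[-0.3, 6, 0.6], [0, 6, 0.1], [0, 6, 0.1], [0, 6, 0.1], [0, 6, 0.1]], grip=[0, 0, 0, 0, 0])

```text
t: 9.7
tool_pos: [0.4634, 0.086, 0.2056]
tool_rot: [-1.088, 1.383, -1.38]
contact_force: [0.2, -1.7, -0.0]
opening: -0.0002
```

```bash
python3 st.py .0245
```

```text
t 9.7 z 0.2056 rad 0.0686 tool-frame rel C [ 0.0236  0.0001 -0.0644] F tool [1.5 0.  0.6] q6 15.0
tilt 0.12 axis-y [-0.001  0.002 -1.   ]
if contact: wheel deg 151.9 slide along z -0.0006 yaw -103.6 yaw err(actual-ideal) 0.8
```

>>> servo_tool(delta_pos=[[-0.0074, 0, -0.0023], [-0.0074, 0, -0.0023], [-0.0074, 0, -0.0023], [-0.0074, 0, -0.0023], [-0.0074, 0, -0.0023]], dr=[[0, 6.2, 0], [0, 6, 0], [0, 6, 0], [0, 6, 0], [0, 6, 0]], grip=[0, 0, 0, 0, 0])

```text
t: 10.32
tool_pos: [0.4688, 0.1217, 0.2057]
tool_rot: [-0.753, 1.749, -1.754]
contact_force: [-0.8, -2.8, 1.8]
opening: 0.0001
```

```bash
python3 st.py .0245; python3 meas.py
```

```text
t 10.325 z 0.2057 rad 0.0686 tool-frame rel C [ 0.0235  0.0003 -0.0644] F tool [ 2.6 -1.8  1.4] q6 49.9
tilt 0.58 axis-y [-0.008 -0.006 -1.   ]
if contact: wheel deg 182.4 slide along z -0.0005 yaw -134.0 yaw err(actual-ideal) 0.9
handle 0.95 [290.0, 193.4, 352.3, 285.2] [0.4852 0.1395 0.215 ]
wheel 0.72 [292.5, 21.5, 619.2, 333.7] [0.5312 0.0929]
wheel 0.72 [3.0, 223.6, 149.8, 399.0] [0.3843 0.1501]
hub [[0.5398 0.1339 0.184 ]] ptr [[0.494  0.1764 0.174 ]] handle top [[0.5109 0.1659 0.228 ]]
```

>>> servo_tool(delta_pos=[[-0.0074, 0, -0.0023], [-0.0074, 0, -0.0023], [-0.0074, 0, -0.0023], [-0.0074, 0, -0.0023], [-0.0074, 0, -0.0023]], dr=[[0.1, 6.2, 0.5], [0, 6, 0.1], [0, 6, 0.1], [0, 6, 0.1], [0, 6, 0.1]], grip=[0, 0, 0, 0, 0])

```text
t: 11.1
tool_pos: [0.4914, 0.1499, 0.2053]
tool_rot: [-0.292, 2.072, -2.073]
contact_force: [-2.4, -0.9, 1.8]
opening: 0.0004
```

```bash
python3 st.py .0245
```

```text
t 11.1 z 0.2053 rad 0.069 tool-frame rel C [ 0.0231  0.     -0.065 ] F tool [ 2.6 -1.8  0.2] q6 82.7
tilt 0.07 axis-y [-0.001 -0.001 -1.   ]
if contact: wheel deg 212.7 slide along z 0.0 yaw -164.0 yaw err(actual-ideal) 1.2
```

>>> servo_tool(delta_pos=[[-0.0073, 0, -0.0022], [-0.0073, 0, -0.0022], [-0.0073, 0, -0.0022], [-0.0073, 0, -0.0022], [-0.0073, 0, -0.0022]], dr=[[0, 6.5, 0.1], [0, 6.2, 0], [0, 6, 0], [0, 6, 0], [0, 6, 0]], grip=[0, 0, 0, 0, 0])

```text
t: 11.72
tool_pos: [0.5251, 0.1626, 0.2053]
tool_rot: [-0.26, -2.079, 2.081]
contact_force: [-3.7, 0.4, 2.6]
opening: 0.0001
```

```bash
python3 st.py .0245
```

```text
t 11.725 z 0.2053 rad 0.0691 tool-frame rel C [ 0.0237  0.0001 -0.0649] F tool [ 3.7 -2.5  0.5] q6 114.2
tilt 0.51 axis-y [-0.009  0.    -1.   ]
if contact: wheel deg 243.0 slide along z -0.0001 yaw 165.2 yaw err(actual-ideal) 0.7
```

>>> servo_tool(delta_pos=[[-0.0073, 0, -0.0022], [-0.0073, 0, -0.0022], [-0.0073, 0, -0.0022], [-0.0073, 0, -0.0022], [-0.0073, 0, -0.0022]], dr=[[0, 6, 0.5], [0, 6, 0.1], [0, 6, 0.1], [0, 6, 0.1], [0, 6, 0.1]], grip=[0, 0, 0, 0, 0])

```text
t: 12.35
tool_pos: [0.5608, 0.1569, 0.2052]
tool_rot: [-0.723, -1.759, 1.764]
contact_force: [-1.9, 2.2, 1.9]
opening: 0.0002
```

```bash
python3 st.py .0245; python3 meas.py
```

```text
t 12.35 z 0.2052 rad 0.0695 tool-frame rel C [ 0.0236 -0.0002 -0.0654] F tool [ 2.9 -1.9 -0.2] q6 143.1
tilt 0.22 axis-y [-0.004 -0.001 -1.   ]
if contact: wheel deg 273.0 slide along z 0.0004 yaw 135.2 yaw err(actual-ideal) 0.8
handle 0.6 [290.4, 194.1, 354.8, 286.6] [0.5779 0.1389 0.215 ]
wheel 0.58 [292.6, 23.6, 624.0, 335.2] [0.5302 0.0939]
hub [[0.5717 0.0843 0.184 ]] ptr [[0.615  0.1294 0.174 ]] handle top [[0.6041 0.1131 0.228 ]]
```

>>> servo_tool(delta_pos=[[-0.0073, 0, -0.0022], [-0.0073, 0, -0.0022], [-0.0073, 0, -0.0022], [-0.0073, 0, -0.0022]], dr=[[0, 6, 0.2], [0, 6, 0.1], [0, 6, 0.1], [0, 6, 0.1]], grip=[0, 0, 0, 0])

```text
t: 13.0
tool_pos: [0.5835, 0.1402, 0.2048]
tool_rot: [-1.008, -1.476, 1.485]
contact_force: [-1.8, 2.6, 1.7]
opening: -0.0002
```

```bash
python3 st.py .0245; python3 meas.py
```

```text
t 13.0 z 0.2048 rad 0.0697 tool-frame rel C [ 0.0241 -0.0003 -0.0654] F tool [ 3.1 -1.7  0.8] q6 165.0
tilt 0.27 axis-y [-0.002 -0.004 -1.   ]
if contact: wheel deg 296.4 slide along z 0.0004 yaw 111.5 yaw err(actual-ideal) 0.4
handle 0.73 [292.4, 192.0, 354.9, 287.3] [0.5919 0.1166 0.215 ]
wheel 0.68 [291.9, 23.3, 623.5, 337.6] [0.5303 0.0944]
hub [[0.5646 0.0689 0.184 ]] ptr [[0.6223 0.0927 0.174 ]] handle top [[0.6057 0.0825 0.228 ]]
```

>>> servo_tool(delta_pos=[[0.01, 0, 0], [0.015, 0, 0], [0.01, -0.03, 0], [0, -0.04, 0]], dr=[[0, 0, 0], [0, 0, 0], [0, -5, 0], [0, -10, 0]], grip=[0, 0, 0, 0])

```text
t: 13.65
tool_pos: [0.5663, 0.1754, 0.2702]
tool_rot: [-0.816, -1.661, 1.683]
contact_force: [1.5, 0.2, 0.3]
opening: -0.0
```

>>> servo_tool(delta_pos=[[0, 0, 0], [0, 0, 0], [0, 0, 0], [0, 0, 0], [0, 0, 0]], dr=[[0, -10.5, 0], [0, -10.5, 0], [0, -10.5, 0], [0, -10.5, 0], [0, -10.5, 0]], grip=[0, 0, 0, 0, 0])

```text
t: 14.28
tool_pos: [0.5651, 0.1816, 0.2757]
tool_rot: [-0.029, 2.206, -2.218]
contact_force: [0.2, 0.4, -0.1]
opening: -0.0002
```

>>> servo_tool(delta_pos=[[0, 0, 0], [0, 0, 0], [0, 0, 0], [0, 0, 0], [0, 0, 0]], dr=[[0, -10.5, 0], [0, -10.5, 0], [0, -10.5, 0], [0, -10.5, 0], [0, -10.5, 0]], grip=[0, 0, 0, 0, 0])

```text
t: 14.9
tool_pos: [0.5618, 0.1871, 0.2751]
tool_rot: [-0.862, 1.643, -1.647]
contact_force: [0.4, -0.4, -0.0]
opening: -0.0001
```

```bash
python3 st.py .0245 -1; python3 snap.py s4 3
```

```text
t 14.9 z 0.2751 rad 0.0981 tool-frame rel C [-0.0938 -0.0006 -0.0287] F tool [0.1 0.  0.6] q6 46.3
tilt 0.38 axis-y [-0.004 -0.005 -1.   ]
if contact: wheel deg 262.5 slide along z 0.0287 yaw -125.0 yaw err(actual-ideal) -90.0
t 14.9 yaw -125.0 pos [0.5618 0.1871 0.2751] q6 46.3 F [ 0.4 -0.4 -0. ]
```

View pics/s4.png

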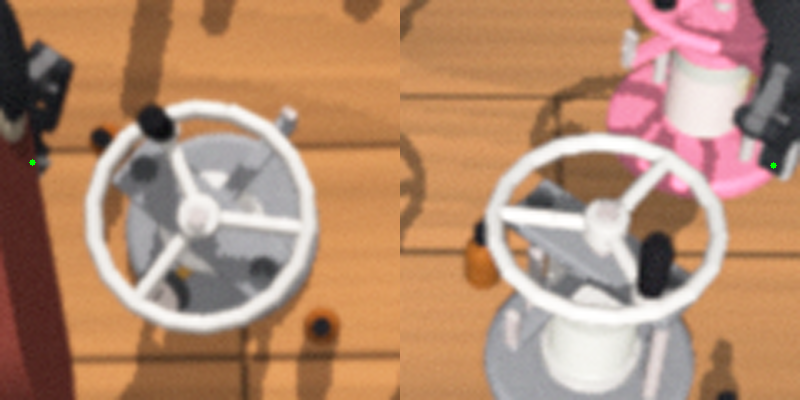

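View pics/s4_w.png

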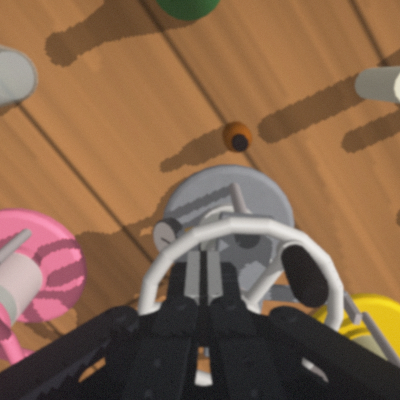

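Run:
```python
from station import ctrl
from h import *
o=ctrl.get_obs(); rows(o,[.577,.155,.26],56.5,6)
```

```text
yaw -125.5 pos [0.562  0.1868 0.2751] q6 46.9
dpos [[0.0029, 0.0025, 0.0051], [0.0037, 0.0025, 0.0046], [0.0044, 0.0025, 0.0039], [0.0049, 0.0025, 0.0032], [0.0054, 0.0025, 0.0023], [0.0057, 0.0025, 0.0014]]
dr_y per row -9.42
```

>>> servo_tool(delta_pos=[[0.003, 0.003, 0.005], [0.004, 0.003, 0.005], [0.005, 0.003, 0.004], [0.005, 0.002, 0.003], [0.005, 0.002, 0.002]], dr=[[0, -9.5, 0], [0, -9.5, 0], [0, -9.5, 0], [0, -9.5, 0], [0, -9.5, 0]], grip=[0, 0, 0, 0, 0])

```text
t: 15.68
tool_pos: [0.5731, 0.1614, 0.262]
tool_rot: [-1.313, 1.043, -1.044]
contact_force: [-0.1, -0.8, -0.3]
opening: -0.0002
```

Run:
```python
from station import ctrl
from h import *
o=ctrl.get_obs(); print(R.from_rotvec(o["tool_rot"]).as_matrix()[:,1]); y=yaw_of(o["tool_rot"]); rows(o,[.577,.155,.206],-68.5-y,4)
```

```text
[-0.00384763 -0.00497728 -0.99998021]
yaw -77.2 pos [0.5731 0.1614 0.262 ] q6 -4.1
dpos [[0.0018, 0.014, 0.0006], [0.0018, 0.014, 0.0005], [0.0018, 0.014, 0.0005], [0.0018, 0.014, 0.0004]]
dr_y per row -2.16
```

>>> servo_tool(delta_pos=[[0.002, 0.02, 0.0005], [0.002, 0.02, 0.0005], [0.002, 0.015, 0.0005], [0.001, 0.001, 0]], dr=[[0.2, -3, -0.2], [0, -3, 0], [0, -2, 0], [0, 0, 0]], grip=[0, 0, 0, 0])

```text
t: 16.18
tool_pos: [0.5764, 0.1557, 0.2048]
tool_rot: [-1.364, 0.935, -0.944]
contact_force: [0.1, 0.6, -0.5]
opening: 0.0
```

```bash
python3 st.py .0245 -1
```

```text
t 16.175 z 0.2048 rad 0.0764 tool-frame rel C [-0.042  -0.0004  0.0639] F tool [-0.5  0.5  0.3] q6 -12.5
tilt 0.43 axis-y [ 0.002 -0.007 -1.   ]
if contact: wheel deg 281.2 slide along z -0.0013 yaw -69.3 yaw err(actual-ideal) -15.6
```

>>> servo_tool(delta_pos=[[0.006, 0, 0.0005], [0.005, 0, 0.0005], [0.004, 0, 0], [0.003, 0, 0]], dr=[[0, 0, 0.4], [0, 0, 0], [0, 0, 0], [0, 0, 0]], grip=[0, 0, 0, 0])

```text
t: 16.68
tool_pos: [0.5852, 0.1387, 0.2075]
tool_rot: [-1.356, 0.939, -0.941]
contact_force: [-1.7, 2.8, -0.9]
opening: -0.0
```

```bash
python3 st.py .0245 -1
```

```text
t 16.675 z 0.2075 rad 0.07 tool-frame rel C [-0.0232  0.0002  0.0661] F tool [-3.2  0.9 -0.6] q6 -14.4
tilt 0.15 axis-y [ 0.002  0.001 -1.   ]
if contact: wheel deg 298.1 slide along z -0.0011 yaw -69.4 yaw err(actual-ideal) 1.2
```

>>> servo_tool(delta_pos=[[0.0073, 0.0005, 0.0018], [0.0073, 0.0003, 0.002], [0.0073, 0.0003, 0.0022], [0.0073, 0, 0.0022], [0.0073, 0, 0.0022]], dr=[[0, 6, 0], [0, 6, 0], [0, 6, 0], [0, 6, 0], [0, 6, 0]], grip=[0, 0, 0, 0, 0])

```text
t: 17.3
tool_pos: [0.6008, 0.1072, 0.2076]
tool_rot: [-1.109, 1.344, -1.334]
contact_force: [0.3, 3.1, -1.4]
opening: 0.0002
```

```bash
python3 st.py .0245 -1
```

```text
t 17.3 z 0.2076 rad 0.0706 tool-frame rel C [-0.0256  0.0003  0.0658] F tool [-3.1  1.4 -0.2] q6 13.1
tilt 0.62 axis-y [ 0.003  0.01  -1.   ]
if contact: wheel deg 326.9 slide along z -0.0008 yaw -100.3 yaw err(actual-ideal) -1.0
```

>>> servo_tool(delta_pos=[[0.0073, 0.0005, 0.0022], [0.0073, 0.0003, 0.0022], [0.0073, 0.0003, 0.0022], [0.006, 0, 0.0018]], dr=[[0, 6, -0.6], [0, 6, -0.1], [0, 6, -0.1], [0, 5, -0.1]], grip=[0, 0, 0, 0])

```text
t: 17.8
tool_pos: [0.6011, 0.0799, 0.2075]
tool_rot: [-0.863, 1.632, -1.631]
contact_force: [0.7, 2.0, -1.7]
opening: -0.0001
```

```bash
python3 st.py .0245 -1; python3 snap.py s5 3
```

```text
t 17.8 z 0.2075 rad 0.071 tool-frame rel C [-0.0275  0.0002  0.0654] F tool [-2.1  1.7 -0.6] q6 34.6
tilt 0.19 axis-y [ 0.003  0.002 -1.   ]
if contact: wheel deg 348.9 slide along z -0.0005 yaw -124.1 yaw err(actual-ideal) -2.7
t 17.8 yaw -124.1 pos [0.6011 0.0799 0.2075] q6 34.6 F [ 0.7  2.  -1.7]
```

View pics/s5.png

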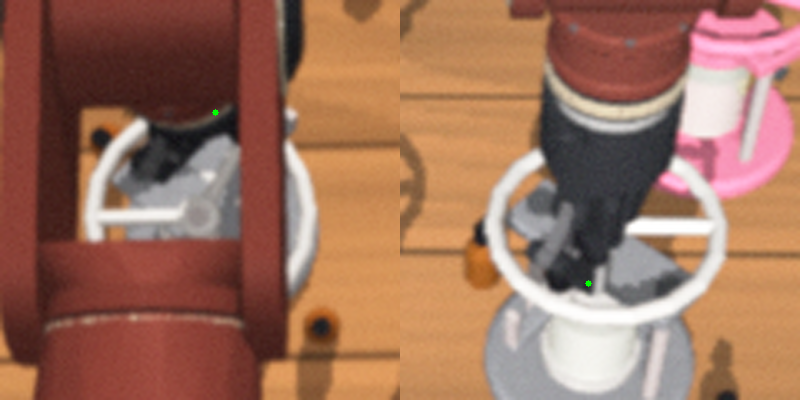

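View pics/s5_w.png

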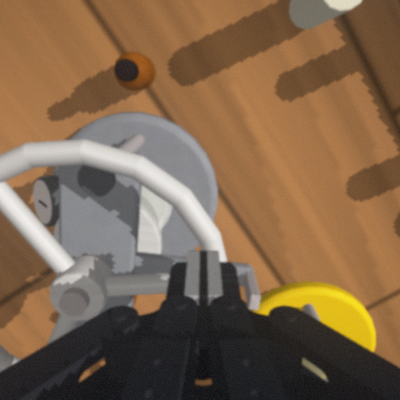

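>>> servo_tool(delta_pos=[[0.006, 0.0005, 0.0012], [0.005, 0.0003, 0.001], [0, 0, 0]], dr=[[0, 3.5, -0.2], [0, 3, 0], [0, 0, 0]], grip=[0, 0, 0])

```text
t: 18.32
tool_pos: [0.5973, 0.0701, 0.2078]
tool_rot: [-0.788, 1.703, -1.706]
contact_force: [0.7, 0.0, 0.7]
opening: 0.0002
```

```bash
python3 st.py .0245 -1
```

```text
t 18.325 z 0.2078 rad 0.0699 tool-frame rel C [-0.0244  0.0002  0.0655] F tool [-0.5 -0.7  0.5] q6 39.9
tilt 0.18 axis-y [ 0.003 -0.001 -1.   ]
if contact: wheel deg 357.8 slide along z -0.0005 yaw -130.3 yaw err(actual-ideal) 0.1
```

>>> servo_tool(delta_pos=[[-0.01, 0, 0], [-0.015, 0, 0], [-0.01, -0.03, 0], [0, -0.04, 0], [0, -0.01, 0]], dr=[[0, 0, 0], [0, 0, 0], [0, 0, 0], [0, 0, 0], [0, 0, 0]], grip=[0, 0, 0, 0, 0])

```text
t: 18.95
tool_pos: [0.6216, 0.101, 0.2877]
tool_rot: [-0.796, 1.701, -1.702]
contact_force: [0.6, -0.3, 0.4]
opening: -0.0002
```

Run:
```python
from station import ctrl
from h import *
o=ctrl.get_obs(); rows(o,[.55,.28,.30],0,5)
```

```text
yaw -129.9 pos [0.6216 0.101  0.2877] q6 42.4
dpos [[-0.0183, -0.0025, -0.034], [-0.0183, -0.0025, -0.034], [-0.0183, -0.0025, -0.034], [-0.0183, -0.0025, -0.034], [-0.0183, -0.0025, -0.034]]
dr_y per row 0.0
```

>>> servo_tool(delta_pos=[[-0.018, -0.003, -0.034], [-0.018, -0.003, -0.034], [-0.018, -0.003, -0.034], [-0.018, -0.003, -0.034], [-0.018, -0.003, -0.034]], dr=[[0, 0, 0], [0, 0, 0], [0, 0, 0], [0, 0, 0], [0, 0, 0]], grip=[0, 0, 0, 0, 0])

```text
t: 19.58
tool_pos: [0.5479, 0.2836, 0.2969]
tool_rot: [-0.801, 1.705, -1.705]
contact_force: [-0.3, 0.8, 0.2]
opening: -0.0002
```

```bash
python3 snap.py s6 2
python3 - <<'E'
from station import ctrl
from h import *
for n in ["top","scene"]:
    im=ctrl.get_image(n); p=ctrl.camera_params(n); cv2.imwrite(f"pics/{n}6.png",im[:,:,::-1])
    for d in ctrl.masks_of(n,"handle"):
        ys,xs=np.nonzero(d["pixels"])
        if len(xs)==0: continue
        X=back(p,[xs.mean(),ys.mean()],.22 if n=="top" else .203)[0]; v=X[:2]-[.5315,.0938]
        print(n,round(d["score"],2),d["extent"],X.round(4),"deg",np.degrees(np.arctan2(v[1],v[0])).round(1),np.hypot(*v).round(4))
E
```

```text
t 19.575 yaw -130.1 pos [0.5479 0.2836 0.2969] q6 60.5 F [-0.3  0.8  0.2]
top 0.67 [403.5, 146.9, 415.6, 154.7] [ 0.6337 -0.1831  0.22  ] deg -69.7 0.2951
top 0.59 [411.0, 270.0, 420.9, 279.5] [ 0.3687 -0.1891  0.22  ] deg -119.9 0.3264
top 0.49 [256.3, 287.1, 265.7, 298.2] [0.3316 0.1451 0.22  ] deg 165.6 0.2064
scene 0.64 [342.5, 187.2, 356.0, 207.3] [0.5827 0.0545 0.203 ] deg -37.5 0.0646
scene 0.59 [383.0, 107.9, 390.2, 124.5] [0.3289 0.1479 0.203 ] deg 165.1 0.2097
scene 0.57 [222.9, 209.2, 240.5, 231.3] [ 0.636  -0.1873  0.203 ] deg -69.6 0.2999
scene 0.34 [383.3, 289.3, 401.4, 318.1] [0.8193 0.1207 0.203 ] deg 5.3 0.2891
```

View pics/s6.png

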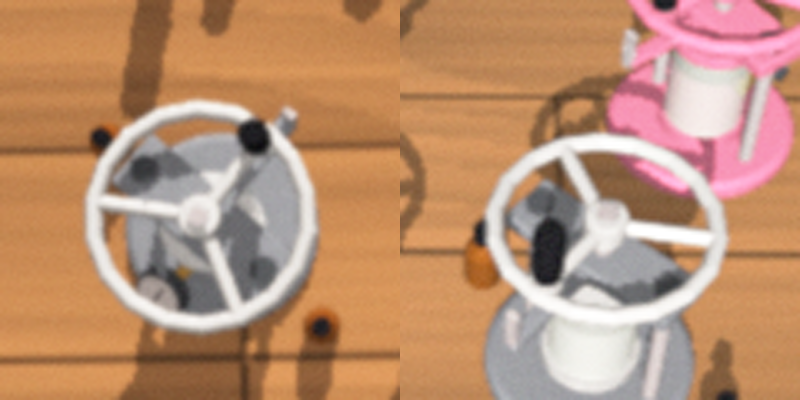

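Run:
```python
from station import ctrl
from h import *
C=np.array([.5315,.0938])
for n in ["top","scene"]:
    p=ctrl.camera_params(n)
    r=np.arange(.022,.062,.0005); a=np.radians(np.arange(0,360,.25))
    A,Rr=np.meshgrid(a,r,indexing="ij")
    X=np.c_[(C[0]+Rr*np.cos(A)).ravel(),(C[1]+Rr*np.sin(A)).ravel(),np.full(A.size,.168)]
    uv=proj(p,X).astype(np.float32).reshape(*A.shape,2)
    for f in [f"pics/{n}0.png",f"pics/{n}6.png"]:
        g=cv2.imread(f).min(2); s=cv2.remap(g,uv[...,0],uv[...,1],cv2.INTER_CUBIC).astype(float)
        out=[]
        for c in [-42.5+0, -42.5-120,-42.5+120]:
            d=(np.degrees(a)-c+180)%360-180; k=np.abs(d)<22; b=np.clip(s[k][:, 20:60]-150,0,None); w=b.sum(1); out.append((round((d[k]*w).sum()/max(w.sum(),1),1),int(w.sum())))
        print(f,out)
    im0=cv2.imread(f"pics/{n}0.png");im6=cv2.imread(f"pics/{n}6.png")
    for nm,im in (("start",im0),("now",im6)):
        u=proj(p,[.579,.05,.215])[0].astype(int); sub=im[u[1]-14:u[1]+14,u[0]-14:u[0]+14].max(2)<50
        ys,xs=np.nonzero(sub); q=[xs.mean()+u[0]-14,ys.mean()+u[1]-14]
        Y=back(p,q,.222 if n=="top" else .203)[0]; v=Y[:2]-C; print(nm,len(xs),np.round(q,1),np.degrees(np.arctan2(v[1],v[0])).round(1),np.hypot(*v).round(4))
    # pointer
```

```text
pics/top0.png [(np.float64(9.4), 107562), (np.float64(1.6), 108363), (np.float64(-5.3), 138603)]
pics/top6.png [(np.float64(8.7), 146062), (np.float64(3.6), 138672), (np.float64(-2.6), 185760)]
start 61 [302.7 177.3] -41.1 0.0644
now 56 [301.8 176.9] -39.2 0.0639
pics/scene0.png [(np.float64(6.9), 134553), (np.float64(0.4), 140068), (np.float64(-0.7), 265994)]
pics/scene6.png [(np.float64(9.1), 129860), (np.float64(2.7), 154165), (np.float64(1.4), 272969)]
start 127 [349.3 196.2] -40.4 0.0641
now 129 [350.2 196.8] -38.3 0.0641
```

The hand is clear. Against the start pictures the handle is about 2° short of its starting position, well inside the ±10° limit. The sleeve looks seated and the droppers are standing, so I'll hand in.

>>> servo_tool(delta_pos=[[0, 0, 0], [0, 0, 0]], dr=[[0, 0, 0], [0, 0, 0]], grip=[0, 0])

```text
t: 20.12
tool_pos: [0.5497, 0.2799, 0.297]
tool_rot: [-0.798, 1.707, -1.708]
contact_force: [-0.8, 0.2, -0.3]
opening: -0.0
```

```bash
python3 -c "
from station import ctrl
print(ctrl.finish_job())"
```

```text
the job is handed in; nothing more can be done
None
```

I pushed the grey press's wheel clockwise through one turn with closed fingertips and handed the job in at about 20 s. The push took two strokes: 0 to about 296°, then a half turn of the hand to stay within the last joint's range, then 296° to about 358°.

**Final angle:** both the top and scene cameras put the handle about 2° short of where it started. Measured against the pointer it is about 3° short, and the limit is 10°. The fingertip estimate at the last contact was 357.8°.

**Force:** the readings at the end of each move stayed below about 5 N.

**Sleeve and hand:** the sleeve looked seated in the last pictures. The hand stood about 19 cm from the wheel's axis, with no contact force above noise.

**Checks that were weak or failed:**
- The handle finder missed the handle in the last top picture, so I used a dark-pixel centroid there instead.
- One of the three spoke readings in the top picture disagreed with the rest. It showed the handle about 0.7° past the start rather than 2° short.
- I looked again at the two droppers only. I did not measure the other bystanders at the end, though the planned path kept well away from them.

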